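# Clamp up glued corner cleats in the gluing jig

### The job

Get the freshly glued corner cleats into the gluing jig to set: lay every L-shaped wooden cleat on the bench flat and square in a pocket of its own, with its upright lip at the back against the tall tab, then for each take a spring clamp off the rack, squeeze it open and let it close over the lip and the tab together, upright and pushed well down. Leave any spare clamp on the rack, and do not disturb the glue bottle or the sanding block.

Things in the scene. Friction and masses are not known exactly. Their poses are not given: they have to be found in the camera images.
- jig: gluing jig: plywood board 100 (x) x 440 (y) mm fixed to the worktop, origin under its centre. Four pockets in a row along y, 105 mm apart, 54 (x) x 84 (y) mm inside, floor 10 mm above the worktop, rim 10 mm above the floor. At the +y end of each pocket's back (+x) wall stands a tab; elsewhere that wall is only rim high.
- rack: clamp rack fixed to the worktop, origin under its centre: an upright wooden rail 13 mm thick (its x), 310 mm long (its y), top edge 60 mm above the worktop, on a foot 56 x 320 x 12 mm. Four spring clamps sit astride the rail, about 85 mm apart.
- pocket_0 (a point): centre of the floor of the pocket at the -y end of the jig; axes as the jig's. A cleat lying home has its origin here and its x axis along this x (2 mm play each way).
- tab_0 (a point): where a clamp's origin belongs at pocket_0, axes as the jig's: 26 mm in x, 29 in y, 45 up from the pocket's floor centre. The upright wooden tab there is 10 mm thick (x from +1 to +11 mm of this point), 24 mm wide in y, its top level with this point; the lip of a seated cleat fills x from -11 to +1 mm, equally high.
- pocket_1 (a point): centre of the floor of the pocket second from the -y end of the jig; axes as the jig's. A cleat lying home has its origin here and its x axis along this x (2 mm play each way).
- tab_1 (a point): where a clamp's origin belongs at pocket_1, axes as the jig's: 26 mm in x, 29 in y, 45 up from the pocket's floor centre. The upright wooden tab there is 10 mm thick (x from +1 to +11 mm of this point), 24 mm wide in y, its top level with this point; the lip of a seated cleat fills x from -11 to +1 mm, equally high.
- pocket_2 (a point): centre of the floor of the pocket third from the -y end of the jig; axes as the jig's. A cleat lying home has its origin here and its x axis along this x (2 mm play each way).
- tab_2 (a point): where a clamp's origin belongs at pocket_2, axes as the jig's: 26 mm in x, 29 in y, 45 up from the pocket's floor centre. The upright wooden tab there is 10 mm thick (x from +1 to +11 mm of this point), 24 mm wide in y, its top level with this point; the lip of a seated cleat fills x from -11 to +1 mm, equally high.
- pocket_3 (a point): centre of the floor of the pocket at the +y end of the jig; axes as the jig's. A cleat lying home has its origin here and its x axis along this x (2 mm play each way).
- tab_3 (a point): where a clamp's origin belongs at pocket_3, axes as the jig's: 26 mm in x, 29 in y, 45 up from the pocket's floor centre. The upright wooden tab there is 10 mm thick (x from +1 to +11 mm of this point), 24 mm wide in y, its top level with this point; the lip of a seated cleat fills x from -11 to +1 mm, equally high.
- cleat_0: wooden L-section corner cleat, about 90 g: base 50 (x) x 80 (y) x 12 mm lying flat, with an upright lip 12 mm thick along its whole +x edge (x from +13 to +25 mm), top 45 mm above the underside. Origin: centre of the underside. Three or four cleats are present, all alike; any pocket will do.
- cleat_0_lip (a point): middle of the top edge of the lip of cleat_0 (19, 0, 45 mm from its origin)
- cleat_1: wooden L-section corner cleat, about 90 g: base 50 (x) x 80 (y) x 12 mm lying flat, with an upright lip 12 mm thick along its whole +x edge (x from +13 to +25 mm), top 45 mm above the underside. Origin: centre of the underside. Three or four cleats are present, all alike; any pocket will do.
- cleat_1_lip (a point): middle of the top edge of the lip of cleat_1 (19, 0, 45 mm from its origin)
- cleat_2: wooden L-section corner cleat, about 90 g: base 50 (x) x 80 (y) x 12 mm lying flat, with an upright lip 12 mm thick along its whole +x edge (x from +13 to +25 mm), top 45 mm above the underside. Origin: centre of the underside. Three or four cleats are present, all alike; any pocket will do.
- cleat_2_lip (a point): middle of the top edge of the lip of cleat_2 (19, 0, 45 mm from its origin)
- cleat_3: wooden L-section corner cleat, about 90 g: base 50 (x) x 80 (y) x 12 mm lying flat, with an upright lip 12 mm thick along its whole +x edge (x from +13 to +25 mm), top 45 mm above the underside. Origin: centre of the underside. Three or four cleats are present, all alike; any pocket will do.
- cleat_3_lip (a point): middle of the top edge of the lip of cleat_3 (19, 0, 45 mm from its origin)
- clamp_0: orange spring clamp, 100 g, 20 mm wide in y, jaws down, handles up. Origin: under the throat block that rests on the edge; opens along x, either way round. Jaw tips 33 mm below the origin, 14 mm apart at rest. Handle ends, 8 mm round bars along y, 58 mm above it, 62 mm over all. Squeezed (13 N) to its firm stop: handles 24 mm over all and 5 mm higher, jaws 45 mm apart.
- clamp_1: orange spring clamp, 100 g, 20 mm wide in y, jaws down, handles up. Origin: under the throat block that rests on the edge; opens along x, either way round. Jaw tips 33 mm below the origin, 14 mm apart at rest. Handle ends, 8 mm round bars along y, 58 mm above it, 62 mm over all. Squeezed (13 N) to its firm stop: handles 24 mm over all and 5 mm higher, jaws 45 mm apart.
- clamp_2: orange spring clamp, 100 g, 20 mm wide in y, jaws down, handles up. Origin: under the throat block that rests on the edge; opens along x, either way round. Jaw tips 33 mm below the origin, 14 mm apart at rest. Handle ends, 8 mm round bars along y, 58 mm above it, 62 mm over all. Squeezed (13 N) to its firm stop: handles 24 mm over all and 5 mm higher, jaws 45 mm apart.
- clamp_3: orange spring clamp, 100 g, 20 mm wide in y, jaws down, handles up. Origin: under the throat block that rests on the edge; opens along x, either way round. Jaw tips 33 mm below the origin, 14 mm apart at rest. Handle ends, 8 mm round bars along y, 58 mm above it, 62 mm over all. Squeezed (13 N) to its firm stop: handles 24 mm over all and 5 mm higher, jaws 45 mm apart.
- glue_bottle: yellow glue bottle with an orange nozzle, 176 mm tall, 45 x 57 mm, standing at the right: leave alone. Origin under its centre.
- sanding_block: brown sanding block 63 x 111 x 32 mm, at the right: leave alone. Origin under its centre.
Mind the look-alikes: they are no part of the job. What is shaped like the cleat_2 but green is not meant.

How it is judged (in metres and radians):
At the end, for the whole second after the job is handed in: Each cleat in its own pocket (origin within 5.5 mm, tilt < 0.06, turn < 0.1 rad, lip at the tab); a clamp astride lip and tab there (throat within 16 mm of the tab site, tilt < 0.25 rad), pressing each with over 1.5 N; spare clamps on the rack; all at rest (((distance between cleat_0 and pocket_0 below 0.0055 m and angle between cleat_0's own z axis and vertical below 0.06 rad and angle between the y axis of cleat_0 and the y axis of pocket_0, either way round below 0.1 rad and x of cleat_0_lip in the frame of pocket_0 above 0.01 m) or (distance between cleat_0 and pocket_1 below 0.0055 m and angle between cleat_0's own z axis and vertical below 0.06 rad and angle between the y axis of cleat_0 and the y axis of pocket_1, either way round below 0.1 rad and x of cleat_0_lip in the frame of pocket_1 above 0.01 m) or (distance between cleat_0 and pocket_2 below 0.0055 m and angle between cleat_0's own z axis and vertical below 0.06 rad and angle between the y axis of cleat_0 and the y axis of pocket_2, either way round below 0.1 rad and x of cleat_0_lip in the frame of pocket_2 above 0.01 m) or (distance between cleat_0 and pocket_3 below 0.0055 m and angle between cleat_0's own z axis and vertical below 0.06 rad and angle between the y axis of cleat_0 and the y axis of pocket_3, either way round below 0.1 rad and x of cleat_0_lip in the frame of pocket_3 above 0.01 m)) and ((distance between cleat_1 and pocket_0 below 0.0055 m and angle between cleat_1's own z axis and vertical below 0.06 rad and angle between the y axis of cleat_1 and the y axis of pocket_0, either way round below 0.1 rad and x of cleat_1_lip in the frame of pocket_0 above 0.01 m) or (distance between cleat_1 and pocket_1 below 0.0055 m and angle between cleat_1's own z axis and vertical below 0.06 rad and angle between the y axis of cleat_1 and the y axis of pocket_1, either way round below 0.1 rad and x of cleat_1_lip in the frame of pocket_1 above 0.01 m) or (distance between cleat_1 and pocket_2 below 0.0055 m and angle between cleat_1's own z axis and vertical below 0.06 rad and angle between the y axis of cleat_1 and the y axis of pocket_2, either way round below 0.1 rad and x of cleat_1_lip in the frame of pocket_2 above 0.01 m) or (distance between cleat_1 and pocket_3 below 0.0055 m and angle between cleat_1's own z axis and vertical below 0.06 rad and angle between the y axis of cleat_1 and the y axis of pocket_3, either way round below 0.1 rad and x of cleat_1_lip in the frame of pocket_3 above 0.01 m)) and ((distance between cleat_2 and pocket_0 below 0.0055 m and angle between cleat_2's own z axis and vertical below 0.06 rad and angle between the y axis of cleat_2 and the y axis of pocket_0, either way round below 0.1 rad and x of cleat_2_lip in the frame of pocket_0 above 0.01 m) or (distance between cleat_2 and pocket_1 below 0.0055 m and angle between cleat_2's own z axis and vertical below 0.06 rad and angle between the y axis of cleat_2 and the y axis of pocket_1, either way round below 0.1 rad and x of cleat_2_lip in the frame of pocket_1 above 0.01 m) or (distance between cleat_2 and pocket_2 below 0.0055 m and angle between cleat_2's own z axis and vertical below 0.06 rad and angle between the y axis of cleat_2 and the y axis of pocket_2, either way round below 0.1 rad and x of cleat_2_lip in the frame of pocket_2 above 0.01 m) or (distance between cleat_2 and pocket_3 below 0.0055 m and angle between cleat_2's own z axis and vertical below 0.06 rad and angle between the y axis of cleat_2 and the y axis of pocket_3, either way round below 0.1 rad and x of cleat_2_lip in the frame of pocket_3 above 0.01 m)) and ((distance between cleat_3 and pocket_0 below 0.0055 m and angle between cleat_3's own z axis and vertical below 0.06 rad and angle between the y axis of cleat_3 and the y axis of pocket_0, either way round below 0.1 rad and x of cleat_3_lip in the frame of pocket_0 above 0.01 m) or (distance between cleat_3 and pocket_1 below 0.0055 m and angle between cleat_3's own z axis and vertical below 0.06 rad and angle between the y axis of cleat_3 and the y axis of pocket_1, either way round below 0.1 rad and x of cleat_3_lip in the frame of pocket_1 above 0.01 m) or (distance between cleat_3 and pocket_2 below 0.0055 m and angle between cleat_3's own z axis and vertical below 0.06 rad and angle between the y axis of cleat_3 and the y axis of pocket_2, either way round below 0.1 rad and x of cleat_3_lip in the frame of pocket_2 above 0.01 m) or (distance between cleat_3 and pocket_3 below 0.0055 m and angle between cleat_3's own z axis and vertical below 0.06 rad and angle between the y axis of cleat_3 and the y axis of pocket_3, either way round below 0.1 rad and x of cleat_3_lip in the frame of pocket_3 above 0.01 m)) and (((distance between clamp_0 and tab_0 below 0.016 m or distance between clamp_0 and tab_1 below 0.016 m or distance between clamp_0 and tab_2 below 0.016 m or distance between clamp_0 and tab_3 below 0.016 m) and angle between clamp_0's own z axis and vertical below 0.25 rad and contact force between clamp_0 and cleat_0 above 1.5 N and contact force between clamp_0 and jig above 1.5 N) or ((distance between clamp_1 and tab_0 below 0.016 m or distance between clamp_1 and tab_1 below 0.016 m or distance between clamp_1 and tab_2 below 0.016 m or distance between clamp_1 and tab_3 below 0.016 m) and angle between clamp_1's own z axis and vertical below 0.25 rad and contact force between clamp_1 and cleat_0 above 1.5 N and contact force between clamp_1 and jig above 1.5 N) or ((distance between clamp_2 and tab_0 below 0.016 m or distance between clamp_2 and tab_1 below 0.016 m or distance between clamp_2 and tab_2 below 0.016 m or distance between clamp_2 and tab_3 below 0.016 m) and angle between clamp_2's own z axis and vertical below 0.25 rad and contact force between clamp_2 and cleat_0 above 1.5 N and contact force between clamp_2 and jig above 1.5 N) or ((distance between clamp_3 and tab_0 below 0.016 m or distance between clamp_3 and tab_1 below 0.016 m or distance between clamp_3 and tab_2 below 0.016 m or distance between clamp_3 and tab_3 below 0.016 m) and angle between clamp_3's own z axis and vertical below 0.25 rad and contact force between clamp_3 and cleat_0 above 1.5 N and contact force between clamp_3 and jig above 1.5 N)) and (((distance between clamp_0 and tab_0 below 0.016 m or distance between clamp_0 and tab_1 below 0.016 m or distance between clamp_0 and tab_2 below 0.016 m or distance between clamp_0 and tab_3 below 0.016 m) and angle between clamp_0's own z axis and vertical below 0.25 rad and contact force between clamp_0 and cleat_1 above 1.5 N and contact force between clamp_0 and jig above 1.5 N) or ((distance between clamp_1 and tab_0 below 0.016 m or distance between clamp_1 and tab_1 below 0.016 m or distance between clamp_1 and tab_2 below 0.016 m or distance between clamp_1 and tab_3 below 0.016 m) and angle between clamp_1's own z axis and vertical below 0.25 rad and contact force between clamp_1 and cleat_1 above 1.5 N and contact force between clamp_1 and jig above 1.5 N) or ((distance between clamp_2 and tab_0 below 0.016 m or distance between clamp_2 and tab_1 below 0.016 m or distance between clamp_2 and tab_2 below 0.016 m or distance between clamp_2 and tab_3 below 0.016 m) and angle between clamp_2's own z axis and vertical below 0.25 rad and contact force between clamp_2 and cleat_1 above 1.5 N and contact force between clamp_2 and jig above 1.5 N) or ((distance between clamp_3 and tab_0 below 0.016 m or distance between clamp_3 and tab_1 below 0.016 m or distance between clamp_3 and tab_2 below 0.016 m or distance between clamp_3 and tab_3 below 0.016 m) and angle between clamp_3's own z axis and vertical below 0.25 rad and contact force between clamp_3 and cleat_1 above 1.5 N and contact force between clamp_3 and jig above 1.5 N)) and (((distance between clamp_0 and tab_0 below 0.016 m or distance between clamp_0 and tab_1 below 0.016 m or distance between clamp_0 and tab_2 below 0.016 m or distance between clamp_0 and tab_3 below 0.016 m) and angle between clamp_0's own z axis and vertical below 0.25 rad and contact force between clamp_0 and cleat_2 above 1.5 N and contact force between clamp_0 and jig above 1.5 N) or ((distance between clamp_1 and tab_0 below 0.016 m or distance between clamp_1 and tab_1 below 0.016 m or distance between clamp_1 and tab_2 below 0.016 m or distance between clamp_1 and tab_3 below 0.016 m) and angle between clamp_1's own z axis and vertical below 0.25 rad and contact force between clamp_1 and cleat_2 above 1.5 N and contact force between clamp_1 and jig above 1.5 N) or ((distance between clamp_2 and tab_0 below 0.016 m or distance between clamp_2 and tab_1 below 0.016 m or distance between clamp_2 and tab_2 below 0.016 m or distance between clamp_2 and tab_3 below 0.016 m) and angle between clamp_2's own z axis and vertical below 0.25 rad and contact force between clamp_2 and cleat_2 above 1.5 N and contact force between clamp_2 and jig above 1.5 N) or ((distance between clamp_3 and tab_0 below 0.016 m or distance between clamp_3 and tab_1 below 0.016 m or distance between clamp_3 and tab_2 below 0.016 m or distance between clamp_3 and tab_3 below 0.016 m) and angle between clamp_3's own z axis and vertical below 0.25 rad and contact force between clamp_3 and cleat_2 above 1.5 N and contact force between clamp_3 and jig above 1.5 N)) and (((distance between clamp_0 and tab_0 below 0.016 m or distance between clamp_0 and tab_1 below 0.016 m or distance between clamp_0 and tab_2 below 0.016 m or distance between clamp_0 and tab_3 below 0.016 m) and angle between clamp_0's own z axis and vertical below 0.25 rad and contact force between clamp_0 and cleat_3 above 1.5 N and contact force between clamp_0 and jig above 1.5 N) or ((distance between clamp_1 and tab_0 below 0.016 m or distance between clamp_1 and tab_1 below 0.016 m or distance between clamp_1 and tab_2 below 0.016 m or distance between clamp_1 and tab_3 below 0.016 m) and angle between clamp_1's own z axis and vertical below 0.25 rad and contact force between clamp_1 and cleat_3 above 1.5 N and contact force between clamp_1 and jig above 1.5 N) or ((distance between clamp_2 and tab_0 below 0.016 m or distance between clamp_2 and tab_1 below 0.016 m or distance between clamp_2 and tab_2 below 0.016 m or distance between clamp_2 and tab_3 below 0.016 m) and angle between clamp_2's own z axis and vertical below 0.25 rad and contact force between clamp_2 and cleat_3 above 1.5 N and contact force between clamp_2 and jig above 1.5 N) or ((distance between clamp_3 and tab_0 below 0.016 m or distance between clamp_3 and tab_1 below 0.016 m or distance between clamp_3 and tab_2 below 0.016 m or distance between clamp_3 and tab_3 below 0.016 m) and angle between clamp_3's own z axis and vertical below 0.25 rad and contact force between clamp_3 and cleat_3 above 1.5 N and contact force between clamp_3 and jig above 1.5 N)) and ((horizontal distance between clamp_0 and rack below 0.165 m and height (world z) of clamp_0 above 0.05 m and contact force between clamp_0 and rack above 0.1 N) or contact force between clamp_0 and cleat_0 above 1.5 N or contact force between clamp_0 and cleat_1 above 1.5 N or contact force between clamp_0 and cleat_2 above 1.5 N or contact force between clamp_0 and cleat_3 above 1.5 N) and ((horizontal distance between clamp_1 and rack below 0.165 m and height (world z) of clamp_1 above 0.05 m and contact force between clamp_1 and rack above 0.1 N) or contact force between clamp_1 and cleat_0 above 1.5 N or contact force between clamp_1 and cleat_1 above 1.5 N or contact force between clamp_1 and cleat_2 above 1.5 N or contact force between clamp_1 and cleat_3 above 1.5 N) and ((horizontal distance between clamp_2 and rack below 0.165 m and height (world z) of clamp_2 above 0.05 m and contact force between clamp_2 and rack above 0.1 N) or contact force between clamp_2 and cleat_0 above 1.5 N or contact force between clamp_2 and cleat_1 above 1.5 N or contact force between clamp_2 and cleat_2 above 1.5 N or contact force between clamp_2 and cleat_3 above 1.5 N) and ((horizontal distance between clamp_3 and rack below 0.165 m and height (world z) of clamp_3 above 0.05 m and contact force between clamp_3 and rack above 0.1 N) or contact force between clamp_3 and cleat_0 above 1.5 N or contact force between clamp_3 and cleat_1 above 1.5 N or contact force between clamp_3 and cleat_2 above 1.5 N or contact force between clamp_3 and cleat_3 above 1.5 N) and linear speed of each of cleat_0, cleat_1, cleat_2, cleat_3 below 0.02 m/s); the robot touches nothing.
It fails at once if the glue bottle is moved more than 30 mm or tipped (distance of glue_bottle from where it was at the start of the episode above 0.03 m or angle between glue_bottle's own z axis and vertical above 0.4 rad).
It fails at once if the sanding block is moved more than 30 mm (distance of sanding_block from where it was at the start of the episode above 0.03 m).
Of cleat_0, cleat_1, cleat_2, cleat_3 only 3 to 4 are there at a start; the rules pass over those that are not, and their reading is None.
At some moment in a run one of cleat_0, cleat_1, cleat_2, cleat_3 may be knocked a few centimetres aside while the robot is not near it.
It also fails if it takes over 210 s, if anything falls off the work surface, if the arm or the gripper's body presses on something with over 40 N, if the wrist force passes 120 N, or if a joint passes its speed limit or range.

### The arm

A 6-joint arm with a two-finger parallel gripper is mounted at the origin on a cart in front of the work surface, level with it; the furniture and walls round the work are solid. World frame = base frame: x ahead of the robot, y to its left, z up, the work surface at z = 0. Lengths are in m, angles in degrees, forces in N, time in s.
With the tool pointing down it reaches from about 0.275 to 0.725 m from the base axis. Payload 5.6 kg.
Tool frame: the origin (TCP) lies at the very end of the fingers, on their centre line; the grasp point (between the pads) lies 19 mm behind it; z points along the fingers, y is the line along which they close (so a half turn about z gives the same grasp; the last joint's range is limited). The gripper opens to 85 mm and grips with 20 to 120 N. Pads are 22 mm wide; open, the fingers measure 114 mm over their backs; the gripper's body (76 mm by 85 mm) begins 54 mm behind the grasp point. The pads swing forward as they close: fully open they stand 13 mm farther back than shut.
Start: joints at [-49.355, 14.616, 6.199, 0, -81.583, -16.306], TCP at [0.227, -0.501, 0.231] pointing down, gripper open.
Joint ranges: [-168.99, 168.99], [-69.2, 112.95], [-62.41, 85.93], [-164.36, 98.24], [-168.68, -3.75], [-174.98, 174.98]. Speed limits (degrees/s): [147.25, 147.25, 180, 180, 180, 180].

### API

Orientations are given as [roll, pitch, yaw] about the fixed x, y, z axes, in that order (R = Rz(yaw) Ry(pitch) Rx(roll)).
In Python, from cell import * gives the robot as it stands. Calls block until the motion is done:
- move_pose(position, orientation): joint-space move of the TCP to a pose.
- movel(position, feed=0.15, rot=None, until_force=None): straight line of the TCP; rot=None keeps the orientation; feed is the mean speed in m/s. With until_force (N) it stops when the force on the tool has changed by that much, and returns True; else False.
- move_joints(angles): joint-space move.
- grip(opening): opening from 0.0 (shut) to 1.0 (fully open); the grip force is fixed at half the most; returns when the fingers have stopped.
- hold(seconds).
- solve_ik(position, orientation): joint angles nearest the present ones, or None.
- camera(name): name is "side" or "top"; returns the picture (420x560x3 uint8, red, green, blue); there is no depth.
- camera_info(name): a dict with "K" (3x3 intrinsics, pixels), "cam_to_world" (4x4, takes a point from camera to world coordinates). Camera axes: x right, y up, looking along -z (the intrinsics and any distortion apply to the point x, -y, -z); pixel columns grow to the right and rows downward; lengths in m; the calibration is good to about 2 mm. A picture is of the moment at which its call begins. camera_info takes no time and is no camera call.
A pose or a line that the arm cannot do raises IKError and nothing moves.
- close_job(): hands the job in; it is judged then, once.
Readings, each from a call of its own:
- read_t(): time.
- read_q(): joint angles.
- read_joint_vel(): joint speeds.
- read_joint_efforts(): joint torques, N m.
- read_tool_pos(): TCP position.
- read_orientation(): TCP orientation.
- read_wrist_force(): force on the tool from outside, world axes, zero at the start.
- read_wrist_torque(): the same for the moment, N m.
- read_grip_width(): opening from 0.0 (shut) to 1.0 (fully open).
- read_finger_force(): force on a finger pad.
Only numpy, scipy, OpenCV 4.12 (cv2) and the standard library are available. Lean on these libraries where they do the work, as an engineer would, in place of code of your own. Each camera call takes 0.05 s, during which the arm holds its last target. There are 200 camera calls.

## Working session

There is one attempt and no reset: what is moved stays moved. The work goes in short steps, each a Python script; the robot and the scene stay as the last script left them, time stands still between calls to the robot, and variables do not carry over. Pictures are saved under pics/ and viewed, at most 14 in all, crops included, and the job is handed in when it is done.

```bash
mkdir -p pics; ls
python3 - <<'E'
from cell import *
import cv2
for n in("top","side"):
    im=camera(n); cv2.imwrite(f"pics/{n}0.png",im[:,:,::-1]); i=camera_info(n); print(n,i)
print(read_t(),read_orientation(),read_q(),read_tool_pos())
E
```

```text
pics
top {'K': array([[401.92187509,   0.        , 272.53623876],
       [  0.        , 401.92187509, 209.56864282],
       [  0.        ,   0.        ,   1.        ]]), 'cam_to_world': array([[ 2.94336464e-03,  9.95908850e-01, -9.03155566e-02,
         4.23317997e-01],
       [-9.99995435e-01,  2.99309095e-03,  4.15150712e-04,
        -2.95156198e-02],
       [ 6.83774943e-04,  9.03139223e-02,  9.95913113e-01,
         1.46655483e+00],
       [ 0.00000000e+00,  0.00000000e+00,  0.00000000e+00,
         1.00000000e+00]])}
side {'K': array([[479.0622652 ,   0.        , 289.94795447],
       [  0.        , 479.0622652 , 209.14491428],
       [  0.        ,   0.        ,   1.        ]]), 'cam_to_world': array([[ 0.44266146,  0.55708882, -0.70263994, -0.72332967],
       [-0.89651712,  0.25962747, -0.3589577 , -0.67898254],
       [-0.01754669,  0.78882547,  0.61436674,  1.16739896],
       [ 0.        ,  0.        ,  0.        ,  1.        ]])}
0.1 [ 1.79901195e+02 -5.36071803e-03 -1.55665501e+02] [-4.93554621e+01  1.46508223e+01  6.13900674e+00 -2.28490156e-02
 -8.15845197e+01 -1.63066802e+01] [ 0.22652807 -0.50070105  0.23048543]
```

View pics/top0.png

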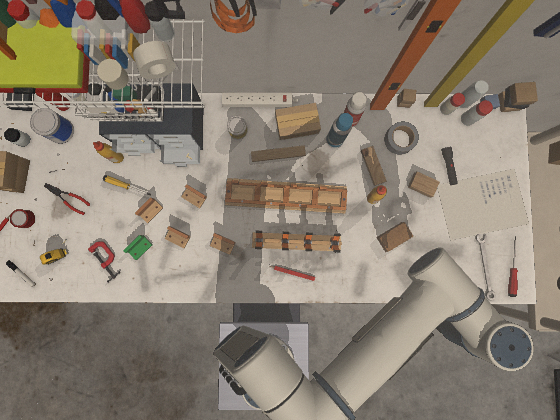

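View pics/side0.png

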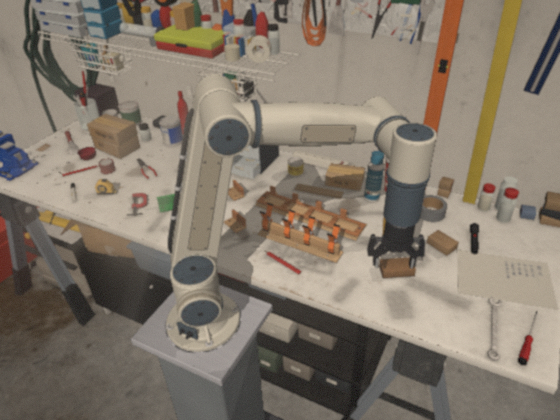

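The top view shows the jig at about (287,196), the rack with clamps at (297,242), and four wooden cleat candidates at (148,207), (193,195), (177,236) and (222,243). The green look-alike is at (138,246). I'll enlarge the area to confirm.

Run:
```python
import cv2
im=cv2.imread("pics/top0.png")
a=cv2.resize(im[165:270,110:370],None,fx=3.07,fy=5.5/1.8,interpolation=cv2.INTER_CUBIC)
cv2.imwrite("pics/crop0.png",a); print(a.shape)
b=cv2.resize(im[178:262,120:245],None,fx=6,fy=6,interpolation=cv2.INTER_CUBIC)
cv2.imwrite("pics/crop1.png",b)
```

```text
(321, 798, 3)
```

View pics/crop0.png

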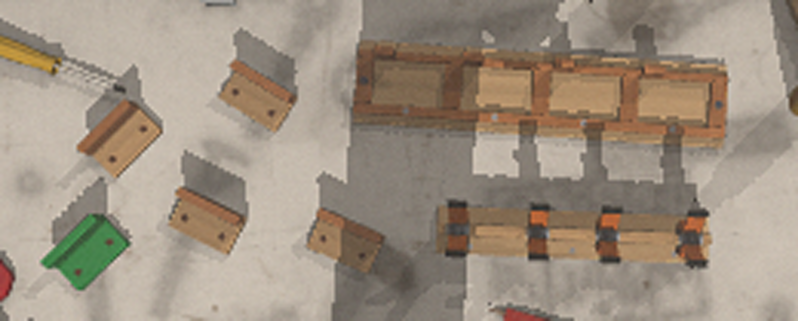

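View pics/crop1.png

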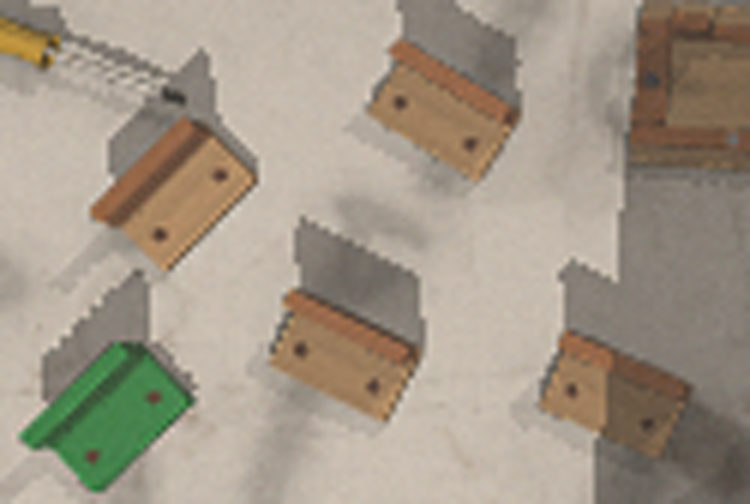

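The crop confirms four brown wooden cleats, each with its lip on the image-up (+x) side. They sit at about (148,207), (193,195), (177,236) and (222,243). The green one at (138,246) is excluded by its colour. Next I need a closer look at the jig and rack, plus colour samples.

Run:
```python
import cv2,numpy as np
im=cv2.imread("pics/top0.png")
b=cv2.resize(im[170:260,220:353],None,fx=6,fy=6,interpolation=cv2.INTER_NEAREST)
cv2.imwrite("pics/crop2.png",b)
h=cv2.cvtColor(im,cv2.COLOR_BGR2HSV)
for y,x in [(188,193),(193,190),(196,195),(230,177),(237,177),(236,220),(246,228),(237,221),(240,230),(204,145),(210,150),(225,160),(225,225)]: print(y,x,h[y,x])
```

```text
188 193 [ 12  84 118]
193 190 [ 14 101 159]
196 195 [ 16 103 151]
230 177 [11 95 94]
237 177 [ 15 104 152]
236 220 [ 11 132 156]
246 228 [ 14  80 105]
237 221 [ 12 132 153]
240 230 [ 11 110 100]
204 145 [ 12 129 148]
210 150 [ 15 107 167]
225 160 [ 18  30 197]
225 225 [ 18  32 135]
```

View pics/crop2.png

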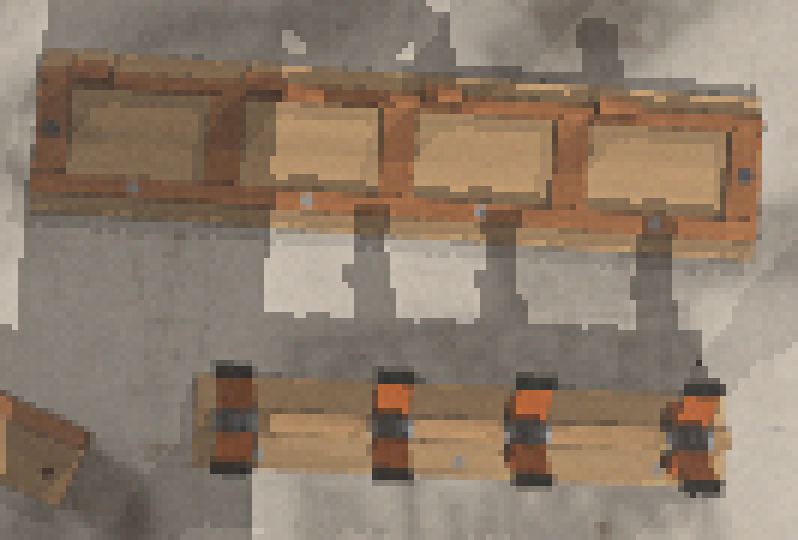

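The jig crop shows the rim corners at about (226,179) to (346,212) in full-image pixels, with tabs at the +y (left) end of each pocket. The clamps are at about (259,240), (285,241), (309,242) and (336,243). Now measuring.

```bash
cat > h.py <<'E'
from cell import *
import cv2,numpy as np
def ray(n,uv,z):
    i=camera_info(n);K=i["K"];T=i["cam_to_world"]
    uv=np.atleast_2d(np.float64(uv)); z=np.broadcast_to(z,len(uv))
    d=np.c_[(uv[:,0]-K[0,2])/K[0,0],-(uv[:,1]-K[1,2])/K[1,1],-np.ones(len(uv))]@T[:3,:3].T
    return T[:3,3]+d*((z-T[2,3])/d[:,2])[:,None]
def comps(m,amin):
    n,l,s,c=cv2.connectedComponentsWithStats(m.astype(np.uint8))
    return [(c[k],l==k) for k in range(1,n) if s[k,4]>=amin]
def rect_world(m,z):  # min area rect of mask cast on plane z
    p=cv2.findContours(m.astype(np.uint8),cv2.RETR_EXTERNAL,cv2.CHAIN_APPROX_NONE)[0]
    p=max(p,key=len).reshape(-1,2)
    w=ray("top",p,z)[:,:2].astype(np.float32)*1000
    (cx,cy),(a,b),t=cv2.minAreaRect(w)
    if a<b: a,b,t=b,a,t+90        # long side first; t = its angle from x
    t=(t-90+90)%180-90            # long axis is y -> yaw of frame
    return cx/1000,cy/1000,a,b,t
def cleats(im):
    hsv=cv2.cvtColor(im,cv2.COLOR_RGB2HSV); lab=cv2.cvtColor(im,cv2.COLOR_RGB2LAB).astype(float)
    h=hsv[:,:,0];s=hsv[:,:,1]
    m=((s>58)&(h>5)&(h<22)).astype(np.uint8)
    m=cv2.morphologyEx(m,cv2.MORPH_OPEN,np.ones((2,2),np.uint8))
    out=[]
    for c,k in comps(m,150):
        if k.sum()<700 and 120<c[0]<245 and 180<c[1]<265:
            r=rect_world(k,.012); f=im.astype(float); q=f[:,:,1]/f[:,:,0]
            t,_=cv2.threshold((np.clip((q[k]-.5)*500,0,255)).astype(np.uint8),0,255,cv2.THRESH_OTSU); t=t/500+.5
            b=np.argwhere(k&(q>t)).mean(0)[::-1]; l=np.argwhere(k&(q<=t)).mean(0)[::-1]
            B=ray("top",b,.012)[0]; L=ray("top",l,.045)[0]
            out.append(dict(px=c.round(1),rect=np.round(r,3),B=B[:2].round(4),L=L[:2].round(4),n=k.sum()))
    return out
E
python3 - <<'E'
from h import *
im=cv2.imread("pics/top0.png")[:,:,::-1].copy()
for o in cleats(im): print(o)
hsv=cv2.cvtColor(im,cv2.COLOR_RGB2HSV);h,s,v=cv2.split(hsv)
m=((s>58)&(h>5)&(h<22))
for c,k in comps(m,700):
    if 220<c[0]<360 and 180<c[1]<260: print("wood",c,k.sum(),rect_world(k,.01),rect_world(k,.06))
o=((s>150)&(h<12)).astype(np.uint8)
for c,k in comps(o,15):
    if 240<c[0]<350 and 220<c[1]<260: print("org",c,k.sum())
# dark handle ends on rack at z~.118
d=(v<75)&(s<120)
for c,k in comps(d,6):
    if 240<c[0]<350 and 228<c[1]<256: print("dark",c.round(1),k.sum(),ray("top",c,.118)[0].round(4))
E
```

```text
{'px': array([194.5, 197.1]), 'rect': array([  0.601,   0.258,  89.306,  50.466, -30.747]), 'B': array([0.5943, 0.2553]), 'L': array([0.6153, 0.2452]), 'n': np.int64(314)}
{'px': array([149.8, 210.7]), 'rect': array([ 0.549,  0.417, 83.805, 60.08 , 46.014]), 'B': array([0.5297, 0.4042]), 'L': array([0.5496, 0.4071]), 'n': np.int64(385)}
{'px': array([177.9, 237.8]), 'rect': array([  0.453,   0.314,  88.112,  47.979, -26.144]), 'B': array([0.4465, 0.3113]), 'L': array([0.4699, 0.3038]), 'n': np.int64(312)}
{'px': array([223. , 244.3]), 'rect': array([  0.429,   0.15 ,  84.275,  49.447, -23.577]), 'B': array([0.4238, 0.1485]), 'L': array([0.448 , 0.1432]), 'n': np.int64(311)}
wood [285.86367767 195.30627083] 3301 (0.6081447143554688, -0.07813594055175781, 442.9001770019531, 101.6010513305664, -3.882080078125) (0.601800048828125, -0.07646690368652344, 427.6965637207031, 98.11335754394531, -3.8820877075195312)
wood [295.91364003 241.30266344] 1239 (0.44006832885742186, -0.11681101989746094, 322.2636413574219, 56.276153564453125, -2.1648025512695312) (0.43949334716796873, -0.11381437683105469, 311.2011413574219, 54.344356536865234, -2.1648101806640625)
org [285.0952381  235.61904762] 21
org [308.34782609 236.56521739] 23
org [335.9047619  237.76190476] 21
dark [258.5 231.5] 12 [0.4716 0.0168 0.118 ]
dark [285.5 232.5] 12 [ 0.4686 -0.0738  0.118 ]
dark [309.  233.5] 14 [ 0.4655 -0.1525  0.118 ]
dark [336.5 234.5] 12 [ 0.4624 -0.2446  0.118 ]
dark [258.  239.6] 13 [0.4445 0.0183 0.118 ]
dark [283.9 240.1] 15 [ 0.443  -0.0683  0.118 ]
dark [306.6 241.4] 7 [ 0.4389 -0.1442  0.118 ]
dark [334.6 242.7] 13 [ 0.435 -0.238  0.118]
dark [257.8 247.5] 13 [0.4181 0.0189 0.118 ]
dark [284.8 248.5] 13 [ 0.4151 -0.0713  0.118 ]
dark [308.5 249.5] 12 [ 0.4121 -0.1506  0.118 ]
dark [336.4 250.6] 13 [ 0.4087 -0.2436  0.118 ]
```

```bash
cat >> h.py <<'E'
def cleats2(im,box=(120,180,245,265),t=None):
    hsv=cv2.cvtColor(im,cv2.COLOR_RGB2HSV);h,s,v=cv2.split(hsv)
    m=((s>58)&(h>5)&(h<22)).astype(np.uint8); m=cv2.morphologyEx(m,cv2.MORPH_OPEN,np.ones((2,2),np.uint8))
    S=4; f=cv2.resize(cv2.bilateralFilter(im,5,25,2).astype(np.float32),None,fx=S,fy=S,interpolation=cv2.INTER_LINEAR)
    q=f[:,:,1]/f[:,:,0]; out=[]
    for c,k in comps(m,150):
        if not(k.sum()<700 and box[0]<c[0]<box[2] and box[1]<c[1]<box[3]): continue
        K=cv2.resize(k.astype(np.float32),None,fx=S,fy=S,interpolation=cv2.INTER_LINEAR)>.5
        tt=np.percentile(q[K],[5,95]).mean() if t is None else t
        R={}
        for nm,mm,z in(("base",K&(q>tt),.012),("lip",K&(q<=tt),.045)):
            mm=max(comps(cv2.morphologyEx(mm.astype(np.uint8),cv2.MORPH_OPEN,np.ones((5,5),np.uint8)),20),key=lambda a:a[1].sum())[1]
            p=max(cv2.findContours(mm.astype(np.uint8),0,1)[0],key=len).reshape(-1,2)
            w=(ray("top",(p+.5)/S-.5,z)[:,:2]*1000).astype(np.float32)
            (cx,cy),(a,b),th=cv2.minAreaRect(w)
            if a<b:a,b,th=b,a,th+90
            R[nm]=np.array([cx,cy,a,b,th%180-90]).round(1)
        o=[]
        for nm,dx in(("base",6),("lip",-19)):
            y=np.radians(R["base"][4]);o.append((R[nm][:2]+dx*np.array([np.cos(y),np.sin(y)])).round(1))
        out.append((c.round(0),R,o))
    return out
E
python3 - <<'E'
from h import *
im=cv2.imread("pics/top0.png")[:,:,::-1].copy()
for o in cleats2(im): print(*o)
E
```

```text
[194. 197.] {'base': array([576.8, 232.4,  64.3,  32.9,  21.7]), 'lip': array([601.2, 253. ,  82.9,  46.6, -30.7])} [array([582.4, 234.6]), array([583.5, 246. ])]
[150. 211.] {'base': array([531.3, 395.1,  81.1,   8.4,  45. ]), 'lip': array([548.2, 409.2,  83.7,  54.3,  46.2])} [array([535.5, 399.3]), array([534.8, 395.8])]
[178. 238.] {'base': array([434. , 278.3,  48.9,  10.4,  60. ]), 'lip': array([454.8, 308.7,  82.1,  45.3, -26.1])} [array([437. , 283.5]), array([445.3, 292.2])]
[223. 244.] {'base': array([417.7, 133.8,  55.6,  46.7, -12.5]), 'lip': array([432.9, 147.1,  78.1,  46.3, -21.4])} [array([423.6, 132.5]), array([414.4, 151.2])]
```

```bash
cat >> h.py <<'E'
def cleats3(im,box=(120,180,245,265),bias=(0,0)):
    f=cv2.resize(im,None,fx=4,fy=4,interpolation=cv2.INTER_LINEAR)
    h,s,v=cv2.split(cv2.cvtColor(f,cv2.COLOR_RGB2HSV))
    m=((s>62)&(h>5)&(h<22)).astype(np.uint8); m=cv2.morphologyEx(m,cv2.MORPH_OPEN,np.ones((7,7),np.uint8)); out=[]
    for c,k in comps(m,2400):
        c=c/4
        if not(k.sum()<11000 and box[0]<c[0]<box[2] and box[1]<c[1]<box[3]): continue
        p=(max(cv2.findContours(k.astype(np.uint8),0,1)[0],key=len).reshape(-1,2)+.5)/4-.5
        w=ray("top",p,.012)[:,:2]
        (_,_),(a,b),th=cv2.minAreaRect((w*1000).astype(np.float32))
        if a<b: th+=90
        yaw=np.radians(th%180-90); u=np.array([np.cos(yaw),np.sin(yaw)]);V=np.array([-u[1],u[0]])
        P=lambda z:ray("top",p,z)[:,:2]
        us=((P(.006)@u).min()+.025,(P(.045)@u).max()-.025)
        vs=((P(.006)@V).min()+.04,(P(.045)@V).max()-.04)
        o=u*np.mean(us)+V*np.mean(vs)+bias
        out.append((c.round(0),np.degrees(yaw).round(1),o.round(4),"du,dv mm",np.round(1e3*np.array([us[1]-us[0],vs[1]-vs[0]]),1)))
    return out
E
python3 - <<'E'
from h import *
im=cv2.imread("pics/top0.png")[:,:,::-1].copy()
for o in cleats3(im): print(*o)
for p,r in(((.608,-.078,.2),(180,0,-93.9)),((.56,.42,.018),(180,0,136)),((.56,.42,.1),(180,0,-44)),((.6,.26,.018),(180,0,60)),((.44,-.244,.05),(180,0,-92))):
    q=solve_ik(p,r);print(p,r,None if q is None else np.round(q,0))
E
```

```text
[194. 196.] -31.3 [0.6025 0.2583] du,dv mm [1.5 0.4]
[149. 210.] 46.0 [0.5514 0.416 ] du,dv mm [0.4 0.3]
[177. 237.] -26.1 [0.4555 0.3147] du,dv mm [3.2 0.2]
[222. 244.] -23.2 [0.4319 0.1508] du,dv mm [2.4 0.7]
(0.608, -0.078, 0.2) (180, 0, -93.9) [  7.  22.  13.   0. -80. -11.]
(0.56, 0.42, 0.018) (180, 0, 136) None
(0.56, 0.42, 0.1) (180, 0, -44) [ 50.  35.  19.   0. -74.  -4.]
(0.6, 0.26, 0.018) (180, 0, 60) [ 37.  34.   4.   0. -60. 113.]
(0.44, -0.244, 0.05) (180, 0, -92) [-11.  17. -19.   0. -54.   9.]
```

Cleat poses agree to within 3 mm between their near and far edges. To pin down the jig, I'll touch the pocket walls with the shut fingers in pockets 3 and 0.

```bash
cat >> h.py <<'E'
def fr(o,yaw):  # planar frame -> world xy
    y=np.radians(yaw);R=np.array([[np.cos(y),-np.sin(y)],[np.sin(y),np.cos(y)]])
    return lambda x,y_:np.array(o)+R@np.array([x,y_])
E
python3 - <<'E'
from h import *
yaw=-3.88; J=fr((.6081,-.0781),yaw); y=np.radians(yaw)
ex=np.array([np.cos(y),np.sin(y)]);ey=np.array([-ex[1],ex[0]])
rot=(180,0,yaw-90)
print(read_grip_width()); grip(0.0); print(read_tool_pos())
def probe(c,d,fast,far):
    movel((*(c+d*fast),.0135),feed=.1)
    hit=movel((*(c+d*far),.0135),feed=.02,until_force=5)
    p=read_tool_pos(); movel((*c,.0135),feed=.1); print(hit,p.round(4),read_wrist_force().round(1)); return p[:2]@d if hit else None
for py in(-.1575,.1575):
    c=J(0,py); move_pose((*c,.15),rot); movel((*c,.04),feed=.2)
    hit=movel((*c,.005),feed=.02,until_force=4); print("floor",hit,read_tool_pos().round(4)); movel((*c,.0135),feed=.05)
    r=[probe(c,d,f,g) for d,f,g in((ex,.006,.022),(-ex,.006,.022),(ey,.025,.04),(-ey,.025,.04))]
    print("centre offset in jig frame",(r[0]-r[1])/2-c@ex,(r[2]-r[3])/2-c@ey,"span",(r[0]+r[1]),(r[2]+r[3]),flush=True)
    movel((*c,.15),feed=.3)
print(read_t())
E
```

```text
0.999011536465547
[ 0.22667343 -0.50108902  0.23128948]
floor True [ 0.5974 -0.2352  0.0101]
True [ 0.6183 -0.2368  0.0136] [ 0.5 -0.4 -0.3]
True [ 0.5776 -0.2339  0.0136] [-0.4 -0.4 -0.4]
True [ 0.5992 -0.2049  0.0132] [-0.4  0.3  0.6]
True [ 0.5951 -0.2674  0.013 ] [ 0.4 -0.5 -0.6]
centre offset in jig frame 0.0005396112849732626 -0.0009249703287524946 span 0.04083491658968241 0.06260435199572287
floor True [0.6187 0.079  0.0102]
True [0.6394 0.0776 0.0136] [ 0.6 -0.   0.4]
True [0.5986 0.0805 0.0136] [-0.2  0.1  0.2]
True [0.6204 0.1098 0.013 ] [-0.   0.1  0.8]
True [0.6165 0.0474 0.0132] [-1.  -0.6 -0.9]
centre offset in jig frame 0.00025753403492601024 -0.00043928986710570217 span 0.04085509906578477 0.06257217659216416
20.175
```

The probing agrees with the image to within 1 mm. Spans are 41 × 62.6 mm, so the fingers are 22 mm wide in y, and the floor is at z = 10 mm. Now the cleats.

```bash
cat >> h.py <<'E'
JY=-3.83; J=fr((.6085,-.0788),JY)
def find(guess,tag):
    im=camera("top"); cv2.imwrite(f"pics/pre_{tag}.png",im[:,:,::-1])
    c=[o for o in cleats3(im,(100,170,250,280),(.0005,-.0007)) if np.hypot(*(o[2]-guess))<.09 and abs(o[4]).max()<5]
    print(*c); return min(c,key=lambda o:np.hypot(*(o[2]-guess)))
def pick_place(guess,pk,tag):
    _,yaw,o,*_=find(guess,tag); gy=-.006
    g=fr(o,yaw)(.019,gy); rot=(180,0,yaw-90)
    if solve_ik((*g,.018),rot) is None: raise SystemExit("unreachable")
    move_pose((*g,.12),rot); grip(.4); movel((*g,.018),feed=.15); grip(0); print("w",read_grip_width()*85,read_finger_force())
    movel((*g,.14),feed=.25)
    py=-.1575+.105*pk; t=J(.019,py+gy); R=(180,0,JY-90)
    move_pose((*t,.12),R); movel((*t,.045),feed=.15)
    off=[(0,0)]+[(a*1e-3,b*1e-3) for r in(1.5,3) for a,b in((0,r),(0,-r),(r,0),(-r,0),(r,r),(r,-r),(-r,r),(-r,-r))]
    for dx,dy in off:
        t=J(.019+dx,py+gy+dy); movel((*t,read_tool_pos()[2]+(0 if dx==dy==0 else .001)),feed=.05)
        hit=movel((*t,.0265),feed=.03,until_force=6); z=read_tool_pos()[2]; print("off",dx,dy,hit,z.round(4))
        if z<.031: break
    grip(.4); movel((*t,.14),feed=.25); print("t",read_t())
E
python3 - <<'E'
from h import *
print(solve_ik((.5646,.4297,.018),(180,0,-44)))
pick_place(np.array((.4319,.1508)),0,"a")
E
```

```text
[ 49.842517    39.32463239  14.08600833   0.         -64.76137594
  -3.842517  ]
(array([223., 244.]), np.float64(-23.6), array([0.4326, 0.15  ]), 'du,dv mm', array([1.7, 1. ]))
w 10.71401881602937 59.173906445503235
off 0 0 True 0.029
t 27.1583
```

Run:
```python
from h import *
pick_place(np.array((.4555,.3147)),1,"b")
pick_place(np.array((.6025,.2583)),2,"c")
pick_place(np.array((.5514,.4160)),3,"d")
move_pose((.40,.22,.2),(180,0,-60))
im=camera("top"); cv2.imwrite("pics/placed.png",cv2.resize(im[160:270,215:365],None,fx=5,fy=5,interpolation=cv2.INTER_CUBIC)[:,:,::-1])
```

```text
(array([177., 237.]), np.float64(-26.1), array([0.4559, 0.3138]), 'du,dv mm', array([ 3.2, -0.3]))
w 10.93133359046097 63.128485679626465
off 0 0 True 0.0291
t 35.35
(array([194., 196.]), np.float64(-31.3), array([0.6029, 0.2577]), 'du,dv mm', array([1.3, 0.3]))
w 10.818165248305306 60.42109966278076
off 0 0 True 0.0295
t 42.3
(array([149., 210.]), np.float64(46.2), array([0.5518, 0.4152]), 'du,dv mm', array([0.4, 0.2]))
w 10.8362659612746 60.56482672691345
off 0 0 True 0.0296
t 49.7833
```

View pics/placed.png

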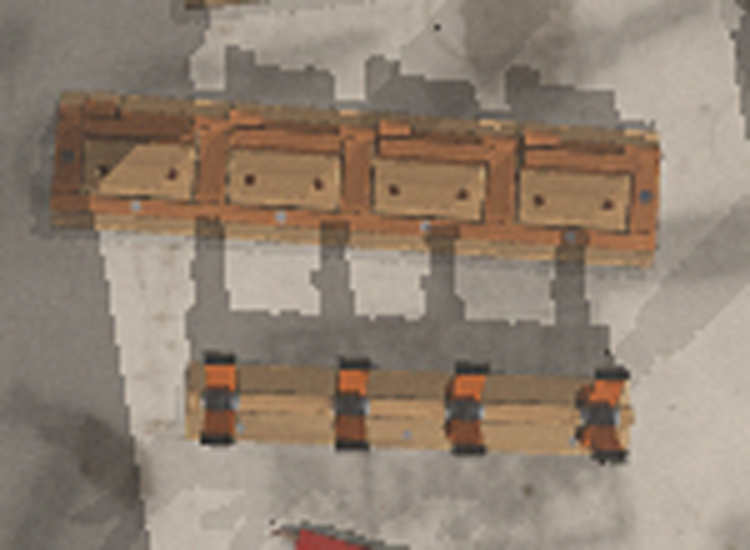

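All four cleats are in their pockets, each with its lip on the tab side. Next I'll set the first clamp and check it.

```bash
cat >> h.py <<'E'
def clamp(c,pk,tz=.100):
    rot=(180,0,-92.16); c=np.array(c)+(.0005,-.0007)
    move_pose((*c,.22),rot); grip(1.0); movel((*c,tz),feed=.15); grip(0); print("w",read_grip_width()*85,read_finger_force(),read_wrist_force().round(1))
    movel((*c,.23),feed=.15); print("lifted w",read_grip_width()*85,read_wrist_force().round(1))
    t=J(.026,-.1575+.105*pk+.029); R=(180,0,JY-90)
    move_pose((*t,.20),R); movel((*t,tz+.012),feed=.15)
    hit=movel((*t,tz-.010),feed=.03,until_force=8); print("down",hit,read_tool_pos().round(4),read_wrist_force().round(1))
    grip(1.0); movel((*t,.22),feed=.25); print("t",read_t(),flush=True)
E
python3 - <<'E'
from h import *
clamp((.4449,.018),3)
move_pose((.40,-.25,.25),(180,0,-120))
for n,b in(("top",(160,270,215,365)),("side",(160,270,220,370))):
    im=camera(n); cv2.imwrite(f"pics/c1{n}.png",cv2.resize(im[b[0]:b[1],b[2]:b[3]],None,fx=5,fy=5,interpolation=cv2.INTER_CUBIC)[:,:,::-1])
E
```

```text
w 20.76213564445023 57.62729846639559 [-6.2  0.6 28.9]
lifted w 20.33722398348512 [-0.4 -0.6 -1.5]
down True [0.6473 0.1056 0.1013] [-0.6  0.9  5.2]
t 58.3083
```

View pics/c1side.png

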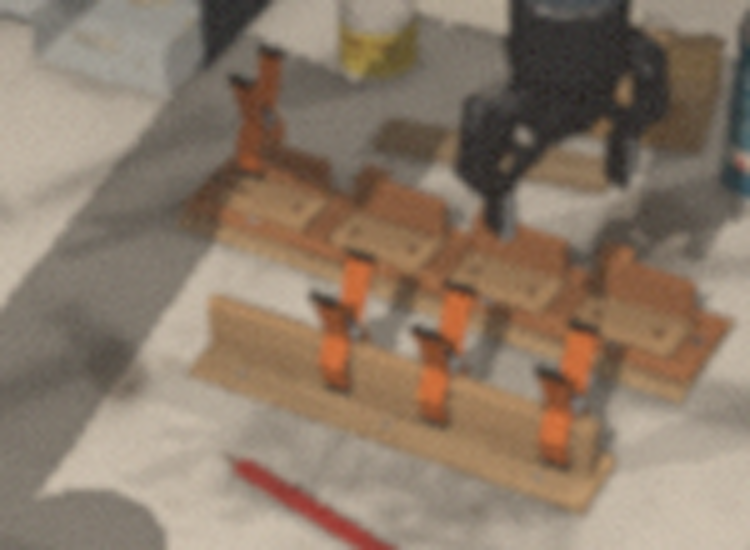

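View pics/c1top.png

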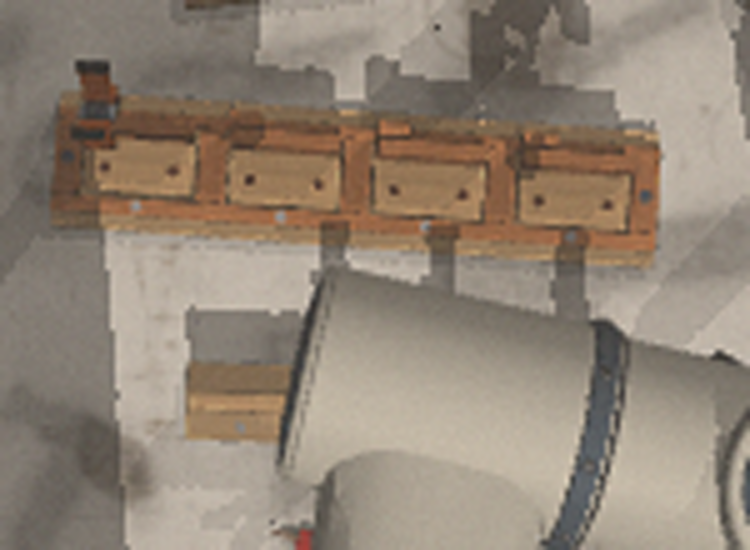

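The clamp sits on tab 3, with its handle bars at top (233.6,173.4) and (232.6,186.6), and side (273.6,170) and (268,176.6). I'll triangulate the bars to get the seating height.

Run:
```python
from h import *
def tri(a,b):
    A=[]
    for n,uv in(("top",a),("side",b)):
        i=camera_info(n);T=i["cam_to_world"];M=i["K"]@np.diag([1,-1,-1])@np.linalg.inv(T)[:3]; A.append(M)
    X=cv2.triangulatePoints(A[0],A[1],np.float64(a).reshape(2,1),np.float64(b).reshape(2,1)).ravel();return (X[:3]/X[3])
P=[tri((233.2,173),(273.2,169.6)),tri((232.2,186.2),(267.6,176.2))]
print(np.round(P,4),"mid",np.mean(P,0).round(4),"tab3",J(.026,.1865))
print("rack clamp check", )
```

```text
[[0.6687 0.1029 0.1257]
 [0.6249 0.1055 0.1202]] mid [0.6468 0.1042 0.1229] tab3 [0.64689945 0.10554677]
rack clamp check
```

It's centred to about 1 mm in plan, and the bars are about 4 mm above nominal, well inside the 16 mm limit. For the next clamp I'll press harder to seat it deeper.

```bash
sed -i 's/until_force=8)/until_force=20)/' h.py
python3 - <<'E'
from h import *
clamp((.4418,-.0725),2)
E
```

```text
w 20.726049084673424 57.61577605968341 [-6.6  0.7 29.6]
lifted w 20.662693599173156 [ 0.1 -0.8 -1.4]
down True [6.407e-01 4.000e-04 1.014e-01] [-0.9 -0.7  4.3]
t 66.9417
```

It stopped at the same height under more force, so that is firm seating. On to the remaining two.

Run:
```python
from h import *
clamp((.4388,-.1515),1)
clamp((.4355,-.244),0)
move_pose((.35,-.40,.3),(180,0,-140))
for n,b in(("top",(150,260,215,365)),("side",(140,270,230,390))):
    im=camera(n); cv2.imwrite(f"pics/c4{n}.png",cv2.resize(im[b[0]:b[1],b[2]:b[3]],None,fx=4.5,fy=4.5,interpolation=cv2.INTER_CUBIC)[:,:,::-1])
```

```text
w 20.508434469823804 57.70541437785141 [-5.7 -0.1 28.7]
lifted w 20.20388308926768 [-0.3  0.7 -0.9]
down True [ 0.6337 -0.1046  0.1016] [ 0.1 -0.   4.7]
t 74.0667
w 20.964926513137048 57.76213396660751 [-5.4  2.4 27.1]
lifted w 20.239025938437184 [-0.6 -0.1 -1.8]
down True [ 0.6266 -0.2095  0.1018] [ 0.5 -1.1  4.9]
t 81.1
```

View pics/c4side.png

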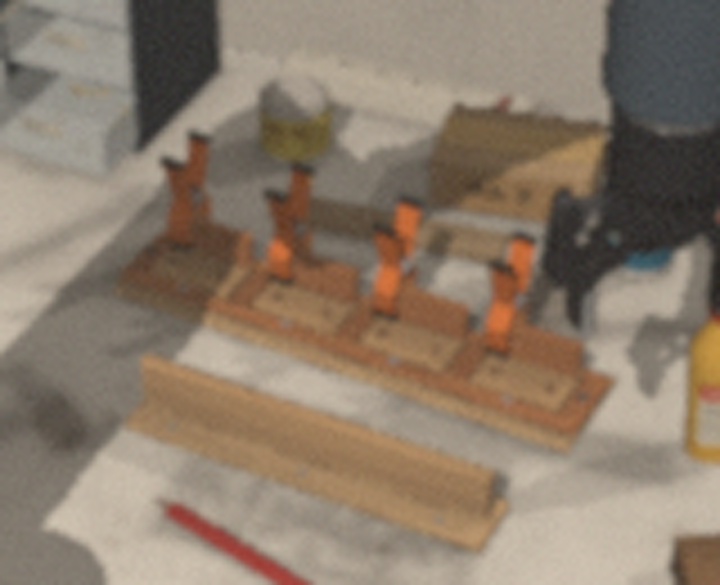

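View pics/c4top.png

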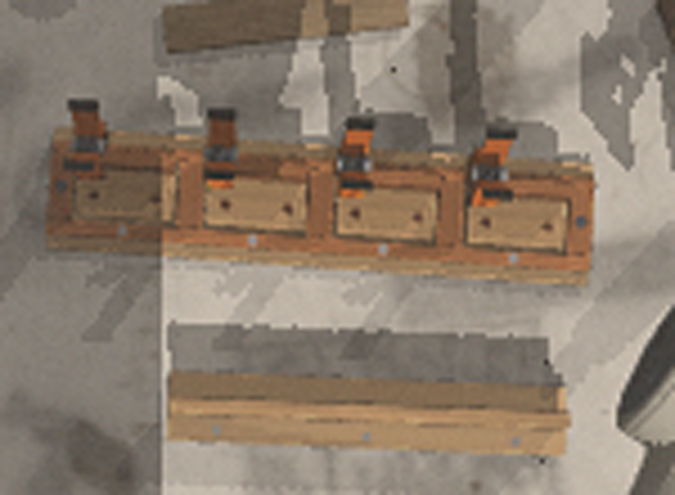

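All four clamps stand upright over lip and tab, at about (90,130), (220,145), (355,155) and (492,165) in the top crop. The rack is empty because all four were needed, so I'm handing in.

Run:
```python
from cell import *
hold(0.5); print(read_t(),read_wrist_force()); print(close_job())
```

```text
83.0 [-0.24975078  0.03255658 -0.31515582]
the job is handed in; nothing more can be done
None
```

I handed the job in at 83 s of the 210 s allowed: all four wooden cleats are in their own pockets with an upright clamp on each lip and tab, and the glue bottle and sanding block were left alone; the hand-in returned no verdict.

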